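# Print block onto the hidden registration pin

### The arm

A 6-joint arm with a two-finger parallel gripper is mounted at the origin on the work surface. World frame = base frame: x ahead of the robot, y to its left, z up, the work surface at z = 0. Lengths are in m, angles in rad, forces in N, time in s.
With the tool pointing down it reaches from about 0.3 to 0.875 m from the base axis. Payload 6.4 kg.
Tool frame: the origin (TCP) lies at the very end of the fingers, on their centre line; the grasp point (between the pads) lies 19 mm behind it; z points along the fingers, y is the line along which they close (so a half turn about z gives the same grasp; the last joint's range is limited). The gripper opens to 88 mm and grips with 3 to 60 N. Pads are 18 mm wide; open, the fingers measure 123 mm over their backs; the gripper's body (75 mm by 187 mm) begins 45 mm behind the grasp point.
Start: joints at [0.903, 0.181, 1.607, -0, 1.354, -0.206], TCP at [0.256, 0.515, 0.239] pointing down, gripper open.
Joint ranges: [-2.99, 2.99], [-0.89, 2.07], [0.3, 2.58], [-1.14, 4.28], [0, 2.63], [-3.12, 3.12]. Speed limits (rad/s): [2.57, 2.57, 3.01, 3.14, 3.14, 3.14].

### API

Orientations are given as [roll, pitch, yaw] about the fixed x, y, z axes, in that order (R = Rz(yaw) Ry(pitch) Rx(roll)).
In Python, from plant import get_state, snapshot, camera_params, close_job, search_frame, landmark_of gives the robot as it stands.
- The arm moves only by the tool step_arm, never from a script. Its argument "increments" is a list of rows, each a list of 2 entries, a list of its own where there are three numbers: the shift along the tool's x, y, z in units of 1 m (1.0 is 1 m), then the turn, a rotation vector about the tool's x, y, z in units of 2 pi rad (1.0 is 2 pi rad). In form: [[[dx, dy, dz], [wx, wy, wz]], ...]. A call has 1 to 20 rows; each row is the pose to reach, as a shift and turn from the pose commanded when the call began, along the tool's axes at that moment, turning the shorter way round; what a row does not reach only later rows make up. A row lasts 1/8 s, in which the tool goes at most 62.5 mm and 10.7 degrees, less where a joint would pass 70% of its speed; a pose out of reach is approached as far as the arm can. A call with a number of a shift or a turn outside -1 to 1 is refused whole. A call with a gripper value outside its range is refused whole. "hand" is the opening, from 0 (shut) to 1 (fully open), set as the call begins (left out, the last holds). The fingers move at their own pace and stop on an object; the grip force is fixed at half the most. Time passes only in rows, so rows that repeat a pose let the fingers close. It gives the time, the measured TCP pose, the force, the opening and the grip force at its end, in the units of the state.
- get_state(): the state, without advancing time (a new reading comes with each control period).
- snapshot(name): name is "side" or "top"; returns the picture (420x560x3 uint8, red, green, blue); there is no depth.
- camera_params(name): a dict with "fovy" (degrees; the focal length in pixels is half the picture's height over the tangent of half this angle, whatever the lens; pixels are square), "cx", "cy" (the principal point, pixels), "world_from_camera" (4x4, takes a point from camera to world coordinates). Camera axes: x right, y down, z forward; pixel columns grow to the right and rows downward; lengths in m; the calibration is good to about 2 mm. A picture is of the moment at which its call begins. camera_params takes no time and is no camera call.
- close_job(): hands the job in; it is judged then, once.
Trained networks look in the newest picture that a camera, given by its name, has taken for a name from the list of things; names that differ only in an ending like _2 or _b are one class to them, and where a whole thing is asked for, a point or a joint stands for the part that bears it (a point fixed in the world has none). Each returns a list of dicts, best first, with "score" (0 to 1); they miss things now and then, are a little off and sometimes report something else, mostly with a low value. They report only what shows in the picture. A call takes as long as a camera call. They do not tell look-alikes from the thing itself.
- search_frame(camera, target): "location" ([column, row] in pixels, amid what is visible of it).
- landmark_of(camera, target): "location" ([column, row] in pixels: a listed point, or the origin of a listed thing).
The state is a dict: "time_s": time; "joint_pos": joint angles; "dq": joint speeds; "tau": joint torques, N m; "position": TCP position; "ee_rot": TCP orientation; "force": force on the tool from outside, world axes, zero at the start; "ft_torque": the same for the moment, N m; "finger_gap": finger opening in m; "gripper_force": force on a finger pad.
Only numpy, scipy, OpenCV 4.12 (cv2) and the standard library are available. Lean on these libraries where they do the work, as an engineer would, in place of code of your own. Each camera call takes 0.05 s, during which the arm holds its last target. There are 200 camera calls.

### The job

Lift the print block by its grip up and off the two-pronged hook of its rack, rest its underside on the tip of the printing bed's brass pin, a little beside the block's socket, and with the block's long side along the bed's slide it over the hidden pin until the socket drops on. Then press the block down until the sprung pad is at its bottom stop, and finish like that, still gripping the block and keeping the pad pressed down. Do not put the block on the table on the way, and leave the ink jar, the brush, the bottle and the tub where they are.

Things in the scene. Friction and masses are not known exactly. Their poses are not given: they have to be found in the camera images.
- block: Loose print block, 0.3 kg. Origin: centre of its underside, z up. From below: wooden block with a red band, 90 (x, long side) by 70 (y) by 28; aluminium stem, diameter 14, z = 28 to 64; aluminium collar, diameter 50, z = 64 to 70, by which it hangs; teal grip 40 (x) by 22 (y), z = 70 to 116, gripped across its 22 mm. Hangs level, turned up to 0.25 rad from the rack's x axis.
- socket (a point): Mouth of the round blind socket in the centre of the block's underside (same point as the block's origin): diameter 14.5, 20 deep, sharp-edged.
- grip (a point): Middle of the teal grip, on the block's axis, 96 mm above the block's underside (20 mm below the grip's top).
- rack: Fixed dark steel rack. Origin on the table under the hanging place (within 5 mm of the block's axis); x runs from the hook's open end to the post, z up. Post at x = 75 to 89, 50 wide, 116 high; foot plate 12 thick from x = -60 to 110, 120 wide. Yaw within 0.35 rad of the robot's x, so the open end looks to the robot.
- hook (a point): Midway between the two level prongs at the hanging place, at the height of their tops (z = 114). Prongs: round, diameter 8, at y = +17 and -17 (rack axes), ending at x = -40 in upturned tips, tops at z = 125. The collar lies on them; hanging underside at z = 50. To free the block raise it 20 mm (over 12, under 27, else the wood meets the prongs), then move it 90 mm or more along the rack's -x.
- bed: Fixed printing bed. Origin: centre of its underside on the table, x along its long side, z up. Plywood board 190 (x) by 150 (y) by 18. Above it a grey sprung pad 150 by 120 with a white card on it; a fixed brass pin stands up through the middle of pad and card.
- pin_tip (a point): Top centre of the brass pin, 50 mm above the table, on the bed's z axis. Pin diameter 12, its top edge bevelled 2.5 mm; it stands 10 mm above the pad at rest, so a block resting on the pin without having dropped on has its underside at z = 50.
- pad_top (a point): Centre of the pad's top face, 40 mm above the table at rest, 34 mm at the bottom stop. A block fully on the pin rests on the pad with its underside at this height.
- pad (a joint): How far the pad is pressed down, m: 0 at rest, 0.006 at the bottom stop. It starts to move at about 5 N and needs about 10 N in all (the block's weight included) for the bottom stop, a few N more if the socket rubs on the pin; it springs back when let go.
- ink: Jar of blue ink, diameter 56, 65 high, loose on the table; bystander. Origin: centre of its underside.
- brush: Brush 140 long lying on the table, loose; bystander. Origin on its underside near the middle, x along it.
- bottle: Blue water bottle, diameter 66, 150 high, loose; bystander. Origin: centre of its underside.
- tub: Green open plastic tub, diameter 76, 60 high, loose; bystander. Origin: centre of its underside.
There are look-alikes about, which are no part of the job. There is more than one size of the bed; the one meant has the size given above.

How it is judged:
By the outcome, as a careful person would: the job done as asked, in the order asked, and still so for the second after the job is handed in, while the arm keeps its last pose, push and grip.
It also fails if it takes over 46 s, if anything falls off the work surface, if the arm or the gripper's body presses on something with over 40 N, if the wrist force passes 120 N, or if a joint passes its speed limit or range.

## Working session

There is one attempt and no reset: what is moved stays moved. The work goes in short steps, Python scripts to look and compute and a tool call to move; the robot and the scene stay as the last step left them, time stands still between calls to the robot, and variables do not carry over. Pictures are saved under pics/ and viewed, at most 10 in all, crops included, and the job is handed in when it is done.

Besides the shell and the picture viewer there is one more tool, called after ">>>" by a JSON object that holds its "op" and its "data", one argument or row to a line. step_arm: Moves the arm, as the interface text tells. Shifts and turns lie within -1 to 1; 1 stands for 1 m of shift or 2 pi rad of turn. Its arguments: {"type":"object","properties":{"increments":{"type":"array"},"hand":{"type":"number"}},"required":["increments"]}

```bash
mkdir -p pics; cat > h.py <<'E'
import numpy as np, cv2
from plant import *
def K(c):
    p=camera_params(c); return 210/np.tan(np.radians(p["fovy"])/2),p["cx"],p["cy"],np.array(p["world_from_camera"])
def ray(c,px):
    f,cx,cy,T=K(c); d=np.array([(px[0]-cx)/f,(px[1]-cy)/f,1]); return T[:3,3],T[:3,:3]@d
def at_z(c,px,z):
    o,d=ray(c,px); return o+d*(z-o[2])/d[2]
def proj(c,P):
    f,cx,cy,T=K(c); q=T[:3,:3].T@(np.array(P)-T[:3,3]); return np.array([f*q[0]/q[2]+cx,f*q[1]/q[2]+cy])
def tri(a,pa,b,pb):
    o1,d1=ray(a,pa);o2,d2=ray(b,pb)
    s=np.linalg.lstsq(np.c_[d1,-d2],o2-o1,rcond=None)[0]
    p,q=o1+s[0]*d1,o2+s[1]*d2; return (p+q)/2,np.linalg.norm(p-q)
E
python3 - <<'E'
from h import *
np.set_printoptions(precision=4,suppress=True)
for c in("top","side"):
    cv2.imwrite(f"pics/{c}0.png",snapshot(c)[:,:,::-1]); print(c,K(c))
    for t in("grip","hook","pin_tip","bed","block","rack"):
        print(t,[(np.round(r["location"],1).tolist(),round(r["score"],2)) for r in landmark_of(c,t)])
print(get_state())
E
```

```text
top (np.float64(386.7373444987807), 291.102370756531, 209.84958965091963, array([[-0.0005, -0.9972,  0.0747,  0.4746],
       [-0.9999, -0.0004, -0.0123,  0.0037],
       [ 0.0123, -0.0747, -0.9971,  1.127 ],
       [ 0.    ,  0.    ,  0.    ,  1.    ]]))
grip [([197.3, 214.3], 0.82), ([209.2, 218.4], 0.51)]
hook [([198.9, 213.8], 0.87)]
pin_tip [([375.4, 299.6], 0.7), ([355.9, 213.3], 0.69)]
bed [([352.9, 214.9], 0.9), ([374.5, 298.6], 0.59)]
block [([203.9, 215.8], 0.83)]
rack [([206.4, 217.1], 0.9)]
side (np.float64(481.0421096177773), 290.3906130257072, 214.64625095973798, array([[ 0.9921, -0.082 ,  0.095 ,  0.4267],
       [-0.1253, -0.6857,  0.7171, -1.0097],
       [ 0.0064, -0.7233, -0.6905,  1.0786],
       [ 0.    ,  0.    ,  0.    ,  1.    ]]))
grip [([274.5, 159.8], 0.74), ([272.2, 168.2], 0.69), ([277.4, 180.1], 0.34)]
hook [([272.7, 165.1], 0.55)]
pin_tip [([291.5, 280.2], 0.82), ([205.3, 304.1], 0.7)]
bed [([207.1, 312.8], 0.57), ([343.4, 359.9], 0.4)]
block [([277.3, 182.2], 0.96)]
rack [([273.6, 195.1], 0.72), ([295.5, 155.5], 0.67), ([270.3, 163.8], 0.34)]
{'time_s': 0.7, 'joint_pos': array([ 0.9027,  0.1807,  1.607 ,  0.    ,  1.3538, -0.2063]), 'dq': array([ 0.0007,  0.0007, -0.001 ,  0.0014,  0.0008,  0.0018]), 'tau': array([ -0.0014, -43.3735, -34.2106,   0.0702,   0.0309,   0.    ]), 'position': array([0.2562, 0.5148, 0.2387]), 'ee_rot': array([ 3.1416, -0.    ,  2.6798]), 'force': array([-0.0208, -0.0333, -0.3446]), 'ft_torque': array([-0.0192,  0.0088, -0.0365]), 'gripper_force': 0.0, 'finger_gap': 0.08848857378639614}
```

View pics/top0.png

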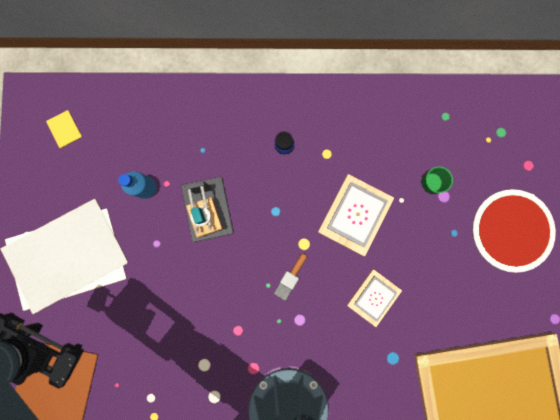

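View pics/side0.png

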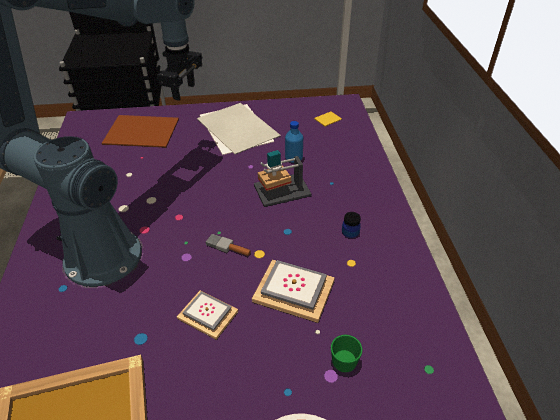

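The top view shows two beds: a large one at about (357,215) and a small one at (375,298). In the side view they are at (293,288) and (208,312). I'll measure their outlines and view one enlarged crop of the beds and the rack.

```bash
python3 - <<'E'
from h import *
np.set_printoptions(precision=4,suppress=True)
t=cv2.imread("pics/top0.png");s=cv2.imread("pics/side0.png")
hsv=cv2.cvtColor(t,cv2.COLOR_BGR2HSV)
# non-purple blobs around each bed
m=((hsv[...,0]<125)|(hsv[...,0]>170)|(hsv[...,1]<60)).astype(np.uint8)
m=cv2.morphologyEx(m,cv2.MORPH_OPEN,np.ones((5,5)))
for c in cv2.findContours(m,0,1)[0]:
    for n,p in(("big",(357,214)),("small",(375,298)),("foot",(225,230))):
        if cv2.pointPolygonTest(c,p,False)>=0:
            W=np.array([at_z("top",q,.018 if n!="foot" else .012)[:2] for q in c[:,0]],np.float32)
            print(n,cv2.minAreaRect(c),cv2.minAreaRect(W*1000))
r=lambda im,x,y,w,h,k:cv2.resize(im[y:y+h,x:x+w],None,fx=k,fy=k,interpolation=cv2.INTER_CUBIC)
a=r(t,310,165,100,75,4);b=r(t,165,165,100,75,4);c=r(s,240,235,100,75,4)[:300];d=r(s,235,140,100,75,4)
cv2.imwrite("pics/crop.png",np.vstack([np.hstack([a,b]),np.hstack([c,d])]))
for n,pt,ps in(("pin",(355.9,213.3),(291.5,280.2)),("grip",(197.3,214.3),(274.5,159.8)),("hook",(198.9,213.8),(272.7,165.1))): print(n,tri("top",pt,"side",ps))
E
```

```text
small ((374.10650634765625, 297.6602783203125), (37.33628463745117, 46.16367721557617), 35.83765411376953) ((308.4054870605469, -245.15115356445312), (104.64681243896484, 129.82125854492188), 53.15821838378906)
foot ((206.6439208984375, 208.9908447265625), (58.82040786743164, 42.38169479370117), 78.2317123413086) ((561.0036010742188, 233.2999267578125), (170.24986267089844, 121.12014770507812), 12.348963737487793)
big ((355.6318054199219, 214.74334716796875), (53.44614791870117, 66.8136978149414), 27.181110382080078) ((544.349609375, -196.17626953125), (153.4823760986328, 193.27735900878906), 62.33308410644531)
pin (array([ 0.5429, -0.1919,  0.0433]), np.float64(0.00648809469444322))
grip (array([0.5377, 0.2321, 0.1336]), np.float64(0.0003501514111849039))
hook (array([0.5359, 0.2331, 0.112 ]), np.float64(0.008482966108775004))
```

View pics/crop.png

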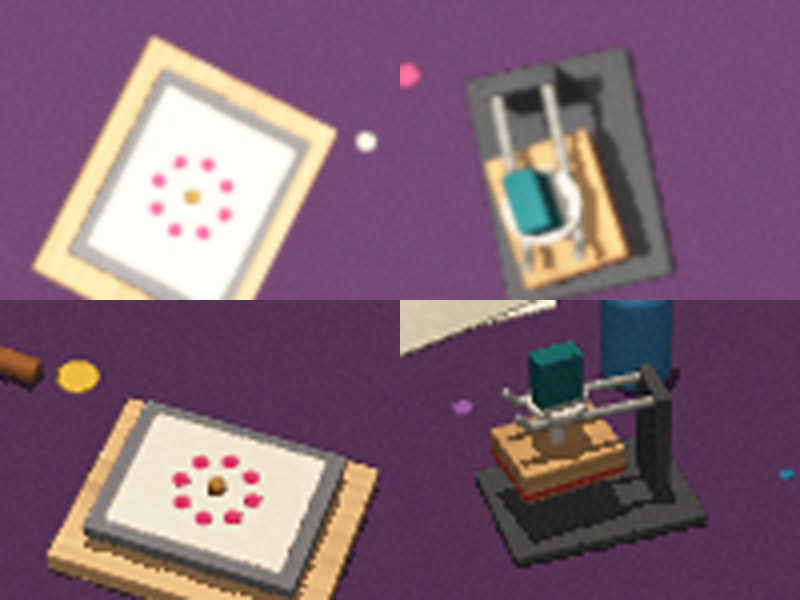

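The large bed measures 193 x 153 mm on top, so it is the 190 x 150 bed; the small one is 130 x 105. The crop confirms it, with the pin at top pixel (358,214) and side pixel (294,282). Next I'll fit the grip pose by its silhouette and refine the pin.

```bash
cat > fit.py <<'E'
from h import *
from scipy.optimize import minimize
def box(x,y,yaw,lx,ly,z0,z1):
    c,s=np.cos(yaw),np.sin(yaw)
    return [(x+c*a*lx/2-s*b*ly/2,y+s*a*lx/2+c*b*ly/2,z) for a in(-1,1) for b in(-1,1) for z in(z0,z1)]
def sil(c,boxes,k=4):
    im=np.zeros((420*k,560*k),np.uint8)
    for B in boxes:
        p=np.array([proj(c,q) for q in B]); cv2.fillConvexPoly(im,cv2.convexHull(np.round((p+.5)*k*16).astype(np.int32)),255,shift=4)
    return cv2.resize(im,(560,420),interpolation=cv2.INTER_AREA)/255.
def fit(masks,model,x0,step):
    f=lambda v:sum(np.abs(sil(c,model(v))-m).sum() for c,m in masks.items())
    x0=np.array(x0,float); best=None
    for _ in range(3):
        r=minimize(f,x0,method="Nelder-Mead",options=dict(initial_simplex=np.vstack([x0]+[x0+np.eye(len(x0))[i]*step[i] for i in range(len(x0))]),xatol=1e-5,fatol=.01,maxiter=150)); x0=r.x; step=np.array(step)*-.6
    return r.x,r.fun,sum(m.sum() for m in masks.values())
def mask(im,f,roi):
    h=cv2.cvtColor(im,cv2.COLOR_BGR2HSV).astype(int); m=f(h[...,0],h[...,1],h[...,2]).astype(float)
    z=np.zeros_like(m);x,y,w,hh=roi;z[y:y+hh,x:x+w]=m[y:y+hh,x:x+w];return z
E
python3 - <<'E'
from fit import *
np.set_printoptions(precision=4,suppress=True)
t=cv2.imread("pics/top0.png");s=cv2.imread("pics/side0.png")
teal=lambda h,S,v:(h>75)&(h<103)&(S>90)
M={"top":mask(t,teal,(180,195,40,40)),"side":mask(s,teal,(262,145,24,25))}
for cs in(("top","side"),("top",),("side",)):
    print("grip",cs,fit({c:M[c] for c in cs},lambda v:[box(*v,.04,.022,.12,.166)],[.537,.23,.2],[.006,.006,.15]))
wood=lambda h,S,v:((h<125)|(h>172)|(S<60))
B={"top":mask(t,wood,(312,168,88,95)),"side":mask(s,wood,(250,258,90,64))}
for c in B: B[c]=cv2.morphologyEx(B[c],cv2.MORPH_OPEN,np.ones((3,3)))
for cs in(("top","side"),("top",),("side",)):
    print("bed",cs,fit({c:B[c] for c in cs},lambda v:[box(*v,.19,.15,0,.018),box(*v,.15,.12,.022,.04)],[.544,-.196,-.48],[.006,.006,.1]))
for c,im,roi in(("top",t,(350,206,16,16)),("side",s,(286,273,17,17))):
    g=mask(im,lambda h,S,v:(h>10)&(h<35)&(S>70),roi); ys,xs=np.nonzero(g); p=(xs.mean(),ys.mean()); print(c,p,len(xs),at_z(c,p,.048)); 
E
```

```text
Traceback (most recent call last):
  File "fit.py", line 15, in fit
    r=minimize(f,x0,method="Nelder-Mead",options=dict(initial_simplex=np.vstack([x0]+[x0+np.eye(len(x0))[i]*step[i] for i in range(len(x0))]),xatol=1e-5,fatol=.01,maxiter=150)); x0=r.x; step=np.array(step)*-.6
  File "fit.py", line 12, in <lambda>
    f=lambda v:sum(np.abs(sil(c,model(v))-m).sum() for c,m in masks.items())
               ~~~^^^^^^^^^^^^^^^^^^^^^^^^^^^^^^^^^^^^^^^^^^^^^^^^^^^^^^^^^^
  File "fit.py", line 12, in <genexpr>
    f=lambda v:sum(np.abs(sil(c,model(v))-m).sum() for c,m in masks.items())
                          ~~~^^^^^^^^^^^^
  File "fit.py", line 9, in sil
    p=np.array([proj(c,q) for q in B]); cv2.fillConvexPoly(im,cv2.convexHull(np.round((p+.5)*k*16).astype(np.int32)),255,shift=4)
                ~~~~^^^^^
  File "h.py", line 10, in proj
    f,cx,cy,T=K(c); q=T[:3,:3].T@(np.array(P)-T[:3,3]); return np.array([f*q[0]/q[2]+cx,f*q[1]/q[2]+cy])
              ~^^^
  File "h.py", line 4, in K
    p=camera_params(c); return 210/np.tan(np.radians(p["fovy"])/2),p["cx"],p["cy"],np.array(p["world_from_camera"])
ValueError: time passes only in moves, steps and waits
```

```bash
sed -i 's/^def K(c):/from functools import lru_cache\n@lru_cache\ndef K(c):/' h.py
cat > m1.py <<'E'
from fit import *
np.set_printoptions(precision=4,suppress=True)
t=cv2.imread("pics/top0.png");s=cv2.imread("pics/side0.png")
teal=lambda h,S,v:(h>75)&(h<103)&(S>90)
M={"top":mask(t,teal,(180,195,40,40)),"side":mask(s,teal,(262,145,24,25))}
for cs in(("top","side"),("top",),("side",)):
    print("grip",cs,fit({c:M[c] for c in cs},lambda v:[box(*v,.04,.022,.12,.166)],[.537,.23,.2],[.006,.006,.15]))
wood=lambda h,S,v:((h<125)|(h>172)|(S<60))
B={"top":mask(t,wood,(312,168,88,95)),"side":mask(s,wood,(250,258,90,64))}
for c in B: B[c]=cv2.morphologyEx(B[c],cv2.MORPH_OPEN,np.ones((3,3)))
for cs in(("top","side"),("top",),("side",)):
    print("bed",cs,fit({c:B[c] for c in cs},lambda v:[box(*v,.19,.15,0,.018),box(*v,.15,.12,.022,.04)],[.544,-.196,-.48],[.006,.006,.1]))
for c,im,roi in(("top",t,(350,206,16,16)),("side",s,(286,273,17,17))):
    g=mask(im,lambda h,S,v:(h>10)&(h<35)&(S>70),roi); ys,xs=np.nonzero(g); p=(xs.mean(),ys.mean()); print(c,p,len(xs),at_z(c,p,.048)); 
E
python3 m1.py
```

```text
grip ('top', 'side') (array([0.5343, 0.2288, 0.0122]), np.float64(107.45882352941176), np.float64(329.0))
grip ('top',) (array([0.5347, 0.2284, 0.4529]), np.float64(66.13725490196079), np.float64(151.0))
grip ('side',) (array([ 0.5327,  0.2281, -0.0811]), np.float64(33.36862745098039), np.float64(178.0))
bed ('top', 'side') (array([ 0.5447, -0.1965, -0.4831]), np.float64(266.9333333333334), np.float64(6761.0))
bed ('top',) (array([ 0.5451, -0.1965, -0.4822]), np.float64(134.65490196078431), np.float64(3488.0))
bed ('side',) (array([ 0.5445, -0.196 , -0.4825]), np.float64(127.92156862745098), np.float64(3273.0))
top (np.float64(357.6363636363636), np.float64(213.9090909090909)) 11 [ 0.5441 -0.1961  0.048 ]
side (np.float64(293.90909090909093), np.float64(281.09090909090907)) 22 [ 0.5452 -0.1994  0.048 ]
```

```bash
cat > m2.py <<'E'
from fit import *
np.set_printoptions(precision=4,suppress=True)
t=cv2.imread("pics/top0.png");s=cv2.imread("pics/side0.png")
teal=lambda h,S,v:(h>80)&(h<100)&(S>110)
M={"top":mask(t,teal,(187,200,25,32)),"side":mask(s,teal,(265,147,17,24))}
for c in M:
    n,l,st,_=cv2.connectedComponentsWithStats(M[c].astype(np.uint8)); i=1+st[1:,4].argmax(); M[c]=(l==i)*1.; print(c,st)
hv=cv2.cvtColor(t,cv2.COLOR_BGR2HSV); print(hv[205:226:2,188:208:2,:].tolist()[5])
for z in(.16,.163,.166,.169):
  for cs in(("top","side"),("top",),("side",)):
    print(z,cs,min((fit({c:M[c] for c in cs},lambda v:[box(*v,.04,.022,z-.046,z)],[.537,.23,y0],[.006,.006,.1]) for y0 in(.1,.3)),key=lambda r:r[1]))
w=mask(t,lambda h,S,v:(h>8)&(h<25)&(S>70),(180,190,50,50)).astype(np.uint8)
w=cv2.morphologyEx(w,cv2.MORPH_OPEN,np.ones((2,2)))
P=np.array(np.nonzero(w)).T[:,::-1]; W=np.array([at_z("top",p,.078)[:2]*1000 for p in P],np.float32); print(len(P),cv2.minAreaRect(W))
E
python3 m2.py
```

```text
top [[     0      0    560    420 235055]
 [   191    207     14     16    145]]
side [[     0      0    560    420 235025]
 [   267    150     14     17    175]]
[[13, 44, 139], [20, 63, 245], [86, 70, 186], [90, 155, 166], [90, 154, 167], [90, 153, 170], [90, 156, 129], [89, 154, 53], [36, 22, 116], [18, 28, 182]]
0.16 ('top', 'side') (array([0.5338, 0.2323, 0.0177]), np.float64(118.22745098039216), np.float64(320.0))
0.16 ('top',) (array([0.5346, 0.2286, 0.492 ]), np.float64(69.06666666666666), np.float64(145.0))
0.16 ('side',) (array([ 0.5338,  0.2385, -0.0845]), np.float64(32.90588235294118), np.float64(175.0))
0.163 ('top', 'side') (array([0.5336, 0.2314, 0.0147]), np.float64(112.60784313725489), np.float64(320.0))
0.163 ('top',) (array([0.5332, 0.2289, 0.5548]), np.float64(69.70588235294117), np.float64(145.0))
0.163 ('side',) (array([0.5341, 0.2329, 0.0711]), np.float64(37.372549019607845), np.float64(175.0))
0.166 ('top', 'side') (array([0.5343, 0.2291, 0.126 ]), np.float64(115.14117647058823), np.float64(320.0))
0.166 ('top',) (array([0.5341, 0.2285, 0.519 ]), np.float64(71.01176470588234), np.float64(145.0))
0.166 ('side',) (array([ 0.5328,  0.2282, -0.0881]), np.float64(32.11372549019608), np.float64(175.0))
0.169 ('top', 'side') (array([0.5349, 0.2275, 0.6379]), np.float64(117.2078431372549), np.float64(320.0))
0.169 ('top',) (array([0.5339, 0.2281, 0.5529]), np.float64(71.5843137254902), np.float64(145.0))
0.169 ('side',) (array([ 0.5324,  0.2242, -0.0849]), np.float64(33.30196078431372), np.float64(175.0))
544 ((531.590576171875, 223.6919403076172), (93.99662780761719, 75.66790771484375), 19.33051872253418)
```

```bash
cat > m3.py <<'E'
from fit import *
np.set_printoptions(precision=4,suppress=True)
t=cv2.imread("pics/top0.png");s=cv2.imread("pics/side0.png")
f=mask(t,lambda h,S,v:(h>80)&(h<100)&(S>110)&(v>125),(187,200,25,32))
print(fit({"top":f},lambda v:[box(*v,.04,.022,.1655,.166)],[.535,.229,.3],[.006,.006,.1]))
ys,xs=np.nonzero(f);W=np.array([at_z("top",p,.166)[:2]*1000 for p in zip(xs,ys)],np.float32);print(W.mean(0),cv2.minAreaRect(W))
for c,im,roi in(("top",t,(180,190,50,50)),("side",s,(255,165,40,32))):
    w=mask(im,lambda h,S,v:((h<27)|(h>175))&(S>70),roi)
    w=cv2.morphologyEx(w,cv2.MORPH_OPEN,np.ones((2,2))).astype(np.uint8)
    hull=cv2.convexHull(np.array(np.nonzero(w)).T[:,::-1].astype(np.int32)); z=np.zeros((420,560),np.uint8);cv2.fillConvexPoly(z,hull,1)
    print(c,fit({c:z*1.},lambda v:[box(*v,.09,.07,.05,.078)],[.534,.228,.3],[.006,.006,.1]))
E
python3 m3.py
```

```text
(array([0.5344, 0.2285, 0.3617]), np.float64(42.317647058823525), np.float64(106.0))
[534.2841 227.3658] ((534.2073364257812, 227.65171813964844), (35.60337448120117, 17.919164657592773), 19.23169708251953)
top (array([0.5324, 0.2264, 0.3526]), np.float64(73.00392156862745), np.float64(1017.0))
side (array([0.5378, 0.2201, 0.3193]), np.float64(57.8392156862745), np.float64(565.0))
```

```bash
cat >> h.py <<'E'
from scipy.spatial.transform import Rotation as Ro
def rel(p,yaw,ref=None):
    s=get_state(); R=Ro.from_euler("xyz",s["ee_rot"] if ref is None else ref[1]); p0=s["position"] if ref is None else np.array(ref[0])
    return np.round(R.inv().apply(np.array(p)-p0),4).tolist(), np.round((R.inv()*Ro.from_euler("xyz",[np.pi,0,yaw])).as_rotvec()/2/np.pi,4).tolist()
E
python3 -c "
from h import *
print(rel([.534,.2275,.22],3.4816))"
```

```text
([-0.3767, -0.1334, 0.0187], [0.0, -0.0, -0.1276])
```

>>> {"op": "step_arm", "data": {
  "increments": [
    [[-0.3767, -0.1334, 0.0187], [0, 0, -0.1276]],
    [[-0.3767, -0.1334, 0.0187], [0, 0, -0.1276]],
    [[-0.3767, -0.1334, 0.0187], [0, 0, -0.1276]],
    [[-0.3767, -0.1334, 0.0187], [0, 0, -0.1276]],
    [[-0.3767, -0.1334, 0.0187], [0, 0, -0.1276]],
    [[-0.3767, -0.1334, 0.0187], [0, 0, -0.1276]],
    [[-0.3767, -0.1334, 0.0187], [0, 0, -0.1276]],
    [[-0.3767, -0.1334, 0.0187], [0, 0, -0.1276]],
    [[-0.3767, -0.1334, 0.0187], [0, 0, -0.1276]],
    [[-0.3767, -0.1334, 0.0187], [0, 0, -0.1276]]
  ],
  "hand": 1
}}

```text
time_s: 1.95
position: [0.5332, 0.2287, 0.2201]
ee_rot: [3.141, -0.0, -2.8]
force: [-0.7, 0.8, 0.5]
finger_gap: 0.088
gripper_force: 0.0
```

>>> {"op": "step_arm", "data": {
  "increments": [
    [[0, 0, 0.04], [0, 0, 0]],
    [[0, 0, 0.075], [0, 0, 0]],
    [[0, 0, 0.092], [0, 0, 0]],
    [[0, 0, 0.092], [0, 0, 0]],
    [[0, 0, 0.092], [0, 0, 0]]
  ]
}}

```text
time_s: 2.58
position: [0.5349, 0.2281, 0.1295]
ee_rot: [-3.141, 0.002, -2.801]
force: [0.5, -0.4, 1.0]
finger_gap: 0.0883
gripper_force: 0.0
```

```bash
python3 - <<'E'
from h import *
s=snapshot("side");t=snapshot("top")
r=lambda im,x,y,w,h,k:cv2.resize(im[y:y+h,x:x+w,::-1],None,fx=k,fy=k,interpolation=cv2.INTER_CUBIC)
cv2.imwrite("pics/g1.png",np.hstack([r(s,230,90,100,125,4),r(t,150,150,100,125,4)]));x=get_state();print(x["position"],x["force"])
E
```

```text
[0.53505159 0.22787403 0.12970148] [-0.45656485 -0.39273045  0.5302707 ]
```

View pics/g1.png

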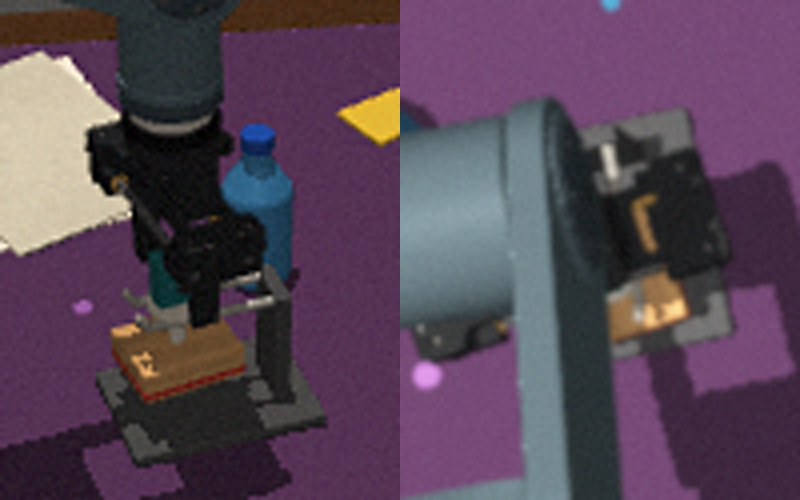

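The fingers straddle the teal grip (side crop about (165,275)) above the prongs, clear of the post and the bottle. Closing now.

>>> {"op": "step_arm", "data": {
  "increments": [
    [[0, 0, 0], [0, 0, 0]],
    [[0, 0, 0], [0, 0, 0]],
    [[0, 0, 0], [0, 0, 0]],
    [[0, 0, 0], [0, 0, 0]],
    [[0, 0, 0], [0, 0, 0]],
    [[0, 0, 0], [0, 0, 0]]
  ],
  "hand": 0
}}

```text
time_s: 3.42
position: [0.534, 0.2275, 0.128]
ee_rot: [3.142, -0.0, -2.802]
force: [-0.3, 0.0, 0.1]
finger_gap: 0.0299
gripper_force: 0.0
```

>>> {"op": "step_arm", "data": {
  "increments": [
    [[0, 0, 0], [0, 0, 0]],
    [[0, 0, 0], [0, 0, 0]],
    [[0, 0, 0], [0, 0, 0]],
    [[0, 0, 0], [0, 0, 0]]
  ]
}}

```text
time_s: 3.92
position: [0.5339, 0.2276, 0.128]
ee_rot: [3.141, -0.0, -2.802]
force: [-0.8, 0.7, 0.5]
finger_gap: 0.0218
gripper_force: 30.0
```

>>> {"op": "step_arm", "data": {
  "increments": [
    [[0, 0, -0.007], [0, 0, 0]],
    [[0, 0, -0.014], [0, 0, 0]],
    [[0, 0, -0.02], [0, 0, 0]],
    [[0, 0, -0.02], [0, 0, 0]],
    [[0, 0, -0.02], [0, 0, 0]]
  ]
}}

```text
time_s: 4.55
position: [0.5339, 0.2275, 0.1479]
ee_rot: [3.142, -0.0, -2.802]
force: [0.3, -0.2, -2.9]
finger_gap: 0.0216
gripper_force: 30.0
```

>>> {"op": "step_arm", "data": {
  "increments": [
    [[0.015, 0.0019, -0.02], [0, 0, 0]],
    [[0.04, 0.005, 0], [0, 0, 0]]
  ]
}}

```text
time_s: 4.8
position: [0.4961, 0.2188, 0.1489]
ee_rot: [-3.141, 0.004, -2.802]
force: [-0.3, 0.8, -3.7]
finger_gap: 0.0218
gripper_force: 30.0
```

That first row wrongly repeated the 20 mm lift, because rows are relative to the start of the call. The block may have touched the prongs. I'll finish the exit level and then check how the block sits in the grip.

>>> {"op": "step_arm", "data": {
  "increments": [
    [[0.03, 0.0037, 0], [0, 0, 0]],
    [[0.06, 0.0075, 0], [0, 0, 0]],
    [[0.075, 0.0095, 0], [0, 0, 0]],
    [[0.075, 0.0095, 0], [0, 0, 0]]
  ]
}}

```text
time_s: 5.3
position: [0.4205, 0.2029, 0.1481]
ee_rot: [-3.142, 0.0, -2.802]
force: [0.5, 0.1, -2.8]
finger_gap: 0.0218
gripper_force: 30.0
```

```bash
python3 - <<'E'
from h import *
s=snapshot("side");t=snapshot("top")
cv2.imwrite("pics/s2.png",s[:,:,::-1]);cv2.imwrite("pics/t2.png",t[:,:,::-1])
r=lambda im,x,y,w,h,k:cv2.resize(im[y:y+h,x:x+w,::-1],None,fx=k,fy=k,interpolation=cv2.INTER_CUBIC)
cv2.imwrite("pics/g2.png",np.hstack([r(s,190,100,130,130,3),r(t,140,160,130,130,3)]));x=get_state();print(x["position"],x["ee_rot"],x["force"],x["ft_torque"])
E
```

```text
[0.42192136 0.20301572 0.14852138] [-3.14131476e+00  1.77305535e-03 -2.80177998e+00] [ 0.89728333  0.05594541 -3.57628787] [ 0.06503585  0.0512396  -0.00058936]
```

View pics/g2.png

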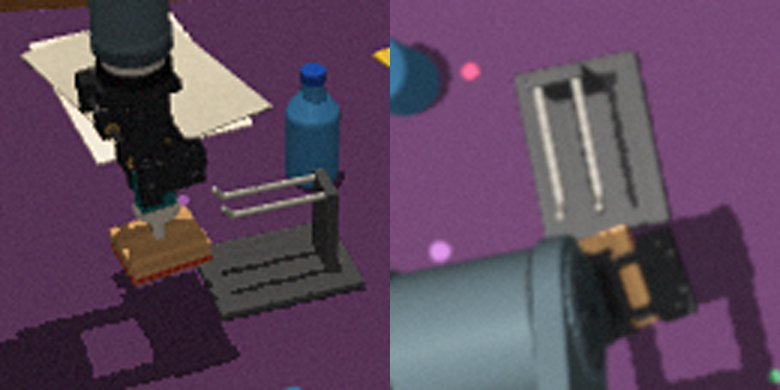

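The block hangs free of the rack and roughly level, at side crop about (160,245). I'll carry it to a hover beside the pin.

```bash
python3 -c "
from h import *
print(rel([.5305,-.1891,.165],2.6586,([.4215,.203,.148],[np.pi,0,-2.8016])))"
```

```text
([0.028, -0.406, -0.017], [-0.0, -0.0, 0.131])
```

>>> {"op": "step_arm", "data": {
  "increments": [
    [[0, -0.02, -0.017], [0, 0, 0.01]],
    [[0.004, -0.06, -0.017], [0, 0, 0.025]],
    [[0.008, -0.11, -0.017], [0, 0, 0.04]],
    [[0.012, -0.16, -0.017], [0, 0, 0.055]],
    [[0.016, -0.21, -0.017], [0, 0, 0.07]],
    [[0.02, -0.26, -0.017], [0, 0, 0.085]],
    [[0.024, -0.31, -0.017], [0, 0, 0.1]],
    [[0.028, -0.36, -0.017], [0, 0, 0.115]],
    [[0.028, -0.39, -0.017], [0, 0, 0.125]],
    [[0.028, -0.406, -0.017], [0, 0, 0.131]],
    [[0.028, -0.406, -0.017], [0, 0, 0.131]],
    [[0.028, -0.406, -0.017], [0, 0, 0.131]],
    [[0.028, -0.406, -0.017], [0, 0, 0.131]]
  ]
}}

```text
time_s: 7.02
position: [0.5296, -0.188, 0.165]
ee_rot: [3.141, -0.0, 2.66]
force: [-0.8, 0.6, -3.1]
finger_gap: 0.0215
gripper_force: 30.0
```

```bash
python3 - <<'E'
from h import *
s=snapshot("side");t=snapshot("top")
cv2.imwrite("pics/s3.png",s[:,:,::-1]);cv2.imwrite("pics/t3.png",t[:,:,::-1])
r=lambda im,x,y,w,h,k:cv2.resize(im[y:y+h,x:x+w,::-1],None,fx=k,fy=k,interpolation=cv2.INTER_CUBIC)
cv2.imwrite("pics/g3.png",np.hstack([r(s,225,180,120,140,3),r(t,300,150,120,140,3)]));x=get_state();print(x["position"],x["ee_rot"],x["force"],x["ft_torque"])
E
```

```text
[ 0.52969738 -0.18833776  0.16514525] [3.14152036e+00 7.32031397e-05 2.65986152e+00] [ 0.16101655  0.39562843 -3.03547694] [ 0.03327698 -0.02370496 -0.04281464]
```

View pics/g3.png

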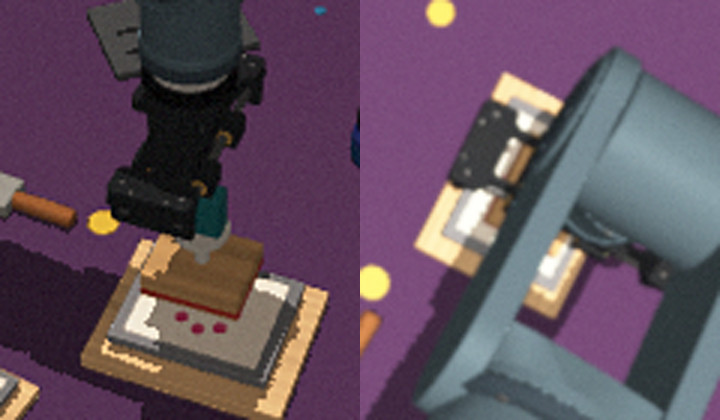

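The block is level over the bed, about 5 cm up: side crop (200,275), card dots visible in front of it. I'll overlay the expected outline of the block to check how it sits in the grip.

```bash
python3 - <<'E'
from fit import *
s=cv2.imread("pics/s3.png"); k=6;x0,y0,w,h=250,230,80,70
c=cv2.resize(s[y0:y0+h,x0:x0+w],None,fx=k,fy=k,interpolation=cv2.INTER_CUBIC)
P=lambda q:tuple(np.round((proj("side",q)-[x0,y0]+.5)*k).astype(int).tolist())
b=box(.5297,-.1883,-.4829,.09,.07,.087,.115)
for i in range(8):
    for j in range(i):
        if bin(i^j).count("1")==1: cv2.line(c,P(b[i]),P(b[j]),(0,255,0),1)
b=box(.5447,-.1965,-.4829,.19,.15,.018,.018)
for i,j in((0,2),(2,6),(6,4),(4,0)): cv2.line(c,P(b[i]),P(b[j]),(255,255,0),1)
cv2.imwrite("pics/o3.png",c)
E
```

```text
(no output)
```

View pics/o3.png

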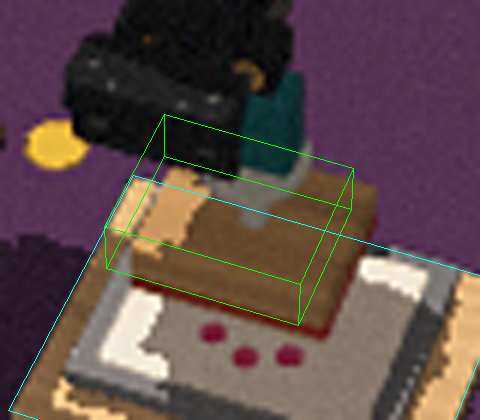

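The block has slipped in the grip, about 11 mm along the bed's +x and about 5 mm down. I'll measure that from the bottom edges of the red band.

```bash
cat > edge.py <<'E'
from fit import *
np.set_printoptions(precision=4,suppress=True)
def redmask(im,roi):
    m=mask(im,lambda h,S,v:((h>168)|(h<9))&(S>125)&(v>40),roi).astype(np.uint8)
    n,l,st,_=cv2.connectedComponentsWithStats(m,connectivity=8); return (l==1+st[1:,4].argmax()),st
if __name__=="__main__":
    s=cv2.imread("pics/s3.png"); m,st=redmask(s,(265,255,50,40)); print(st[1:])
    ys,xs=np.nonzero(m)
    for x in range(xs.min(),xs.max()+1): print((x,ys[xs==x].min(),ys[xs==x].max()),end=" ")
    print()
    h=cv2.cvtColor(s,cv2.COLOR_BGR2HSV)
    for x in(280,290,300): print(x,h[270:292,x].tolist())
    for n,v in(("exp",(.5297,-.1883,.087)),("shift",(.5297+.0097,-.1883-.0051,.082))):
        print(n,[proj("side",q).tolist() for q in box(v[0],v[1],-.4829,.09,.07,v[2],v[2]+.028)])
E
python3 edge.py
```

```text
[[311 266   2   4   5]
 [309 271   2   3   3]
 [272 275  37  11  63]
 [284 284   4   3  10]
 [289 288   4   3  11]
 [296 288   4   3  12]]
(272, np.int64(276), np.int64(277)) (273, np.int64(276), np.int64(277)) (274, np.int64(277), np.int64(277)) (275, np.int64(277), np.int64(278)) (276, np.int64(277), np.int64(278)) (277, np.int64(278), np.int64(278)) (278, np.int64(278), np.int64(278)) (279, np.int64(278), np.int64(279)) (280, np.int64(278), np.int64(279)) (281, np.int64(279), np.int64(279)) (282, np.int64(279), np.int64(280)) (283, np.int64(279), np.int64(280)) (284, np.int64(279), np.int64(280)) (285, np.int64(280), np.int64(280)) (286, np.int64(280), np.int64(280)) (287, np.int64(280), np.int64(281)) (288, np.int64(281), np.int64(281)) (289, np.int64(281), np.int64(282)) (290, np.int64(281), np.int64(282)) (291, np.int64(281), np.int64(282)) (292, np.int64(282), np.int64(282)) (293, np.int64(282), np.int64(283)) (294, np.int64(282), np.int64(283)) (295, np.int64(283), np.int64(283)) (296, np.int64(283), np.int64(284)) (297, np.int64(283), np.int64(284)) (298, np.int64(283), np.i
[... 1373 characters left out ...]
, 96, 125], [8, 74, 121], [15, 57, 138]]
exp [[267.14325375845596, 274.0979801472829], [266.8524896432139, 267.2323054960182], [276.91301543056824, 255.4724890603366], [276.7782958940758, 248.58087009938728], [299.2131356740391, 283.6875984411221], [299.4215284258428, 276.8476737890429], [307.9753020469857, 264.3884852537102], [308.3086297122157, 257.51100089641886]]
shift [[271.02659685686365, 276.4546195074645], [270.7959562490575, 269.6292612414086], [280.6510920121195, 257.7543181371371], [280.5720500001496, 250.9004424599359], [303.1476913034126, 286.08098279082355], [303.41781647915343, 279.28267130923564], [311.7607618794359, 266.7047926053266], [312.1511976626658, 259.8662271543193]]
```

The block centre sits about 12 mm along bed +x from the TCP, with its underside about 83 mm below it. I'll start with the block about 18 mm beyond the pin (TCP at pin +6 mm), which puts the pin nearly under the fingers, and slide back from there.

>>> {"op": "step_arm", "data": {
  "increments": [
    [[-0.012, 0, 0], [0, 0, 0]],
    [[-0.022, 0, 0], [0, 0, 0]],
    [[-0.022, 0, 0.012], [0, 0, 0]],
    [[-0.022, 0, 0.024], [0, 0, 0]],
    [[-0.022, 0, 0.027], [0, 0, 0]],
    [[-0.022, 0, 0.027], [0, 0, 0]]
  ]
}}

```text
time_s: 7.88
position: [0.5488, -0.1993, 0.1375]
ee_rot: [3.142, -0.001, 2.658]
force: [-0.9, 0.2, -3.3]
finger_gap: 0.0218
gripper_force: 30.0
```

>>> {"op": "step_arm", "data": {
  "increments": [
    [[0, 0, 0.001], [0, 0, 0]],
    [[0, 0, 0.002], [0, 0, 0]],
    [[0, 0, 0.003], [0, 0, 0]],
    [[0, 0, 0.003], [0, 0, 0]]
  ]
}}

```text
time_s: 8.38
position: [0.5498, -0.1998, 0.1364]
ee_rot: [-3.141, 0.002, 2.659]
force: [-1.1, 2.1, 5.2]
finger_gap: 0.0219
gripper_force: 30.0
```

Contact with the pin tip. I'll ease the push and start sliding.

>>> {"op": "step_arm", "data": {
  "increments": [
    [[0, 0, -0.0005], [0, 0, 0]],
    [[0.002, 0, -0.0005], [0, 0, 0]],
    [[0.004, 0, -0.0005], [0, 0, 0]],
    [[0.006, 0, -0.0005], [0, 0, 0]],
    [[0.008, 0, -0.0005], [0, 0, 0]],
    [[0.01, 0, -0.0005], [0, 0, 0]],
    [[0.01, 0, -0.0005], [0, 0, 0]]
  ]
}}

```text
time_s: 9.25
position: [0.5409, -0.1953, 0.1362]
ee_rot: [-3.141, 0.002, 2.658]
force: [3.0, -1.3, 5.6]
finger_gap: 0.0216
gripper_force: 30.0
```

>>> {"op": "step_arm", "data": {
  "increments": [
    [[0.001, 0, 0], [0, 0, 0]],
    [[0.002, 0, 0], [0, 0, 0]],
    [[0.003, 0, 0], [0, 0, 0]],
    [[0.004, 0, 0], [0, 0, 0]]
  ]
}}

```text
time_s: 9.75
position: [0.5372, -0.1933, 0.136]
ee_rot: [-3.141, 0.002, 2.658]
force: [2.1, -1.5, 5.0]
finger_gap: 0.0214
gripper_force: 30.0
```

>>> {"op": "step_arm", "data": {
  "increments": [
    [[0.001, 0, 0], [0, 0, 0]],
    [[0.002, 0, 0], [0, 0, 0]],
    [[0.002, 0, 0], [0, 0, 0]]
  ]
}}

```text
time_s: 10.12
position: [0.5351, -0.1922, 0.1358]
ee_rot: [-3.141, 0.001, 2.658]
force: [2.7, -3.0, 5.3]
finger_gap: 0.0215
gripper_force: 30.0
```

>>> {"op": "step_arm", "data": {
  "increments": [
    [[0.001, 0, 0], [0, 0, 0]],
    [[0.002, 0, 0], [0, 0, 0]],
    [[0.002, 0, 0], [0, 0, 0]]
  ]
}}

```text
time_s: 10.5
position: [0.5329, -0.1909, 0.1354]
ee_rot: [3.142, -0.001, 2.658]
force: [1.9, -1.4, 4.9]
finger_gap: 0.0216
gripper_force: 30.0
```

>>> {"op": "step_arm", "data": {
  "increments": [
    [[0.001, 0, 0], [0, 0, 0]],
    [[0.002, 0, 0], [0, 0, 0]],
    [[0.002, 0, 0], [0, 0, 0]]
  ]
}}

```text
time_s: 10.88
position: [0.5311, -0.1899, 0.1351]
ee_rot: [3.142, -0.001, 2.659]
force: [2.7, -1.1, 2.5]
finger_gap: 0.0218
gripper_force: 30.0
```

>>> {"op": "step_arm", "data": {
  "increments": [
    [[0.001, 0, 0], [0, 0, 0]],
    [[0.002, 0, 0], [0, 0, 0]],
    [[0.002, 0, 0], [0, 0, 0]]
  ]
}}

```text
time_s: 11.25
position: [0.529, -0.1888, 0.1349]
ee_rot: [3.141, -0.002, 2.658]
force: [0.7, -0.3, -0.1]
finger_gap: 0.0219
gripper_force: 30.0
```

>>> {"op": "step_arm", "data": {
  "increments": [
    [[0, 0, 0.001], [0, 0, 0]],
    [[0, 0, 0.0015], [0, 0, 0]],
    [[0, 0, 0.0015], [0, 0, 0]]
  ]
}}

```text
time_s: 11.62
position: [0.5296, -0.1891, 0.1347]
ee_rot: [-3.142, -0.001, 2.659]
force: [-1.5, 1.1, 7.5]
finger_gap: 0.0217
gripper_force: 30.0
```

```bash
cat > look.py <<'E'
import sys
from edge import *
from scipy.optimize import least_squares
n=sys.argv[1]; im=snapshot("side")[:,:,::-1].copy(); cv2.imwrite(f"pics/{n}s.png",im)
st=get_state(); tcp=st["position"]; print(tcp,st["force"],st["ft_torque"])
k=7;x0,y0,w,h=250,225,80,75
c=cv2.resize(im[y0:y0+h,x0:x0+w],None,fx=k,fy=k,interpolation=cv2.INTER_CUBIC)
P=lambda q:tuple(np.round((proj("side",q)-[x0,y0]+.5)*k).astype(int).tolist())
a,hh=float(sys.argv[2]),float(sys.argv[3])
u=np.array([np.cos(-.483),np.sin(-.483)]); q=tcp[:2]+a*u; z=tcp[2]-hh
b=box(q[0],q[1],-.483,.09,.07,z,z+.028)
for i in range(8):
    for j in range(i):
        if bin(i^j).count("1")==1: cv2.line(c,P(b[i]),P(b[j]),(0,255,0),1)
cv2.imwrite(f"pics/{n}o.png",c)
E
python3 look.py L1 .012 .0847
```

```text
[ 0.5296 -0.1891  0.1347] [-1.8676  0.038   6.4091] [0.241  0.3592 0.042 ]
```

View pics/L1o.png

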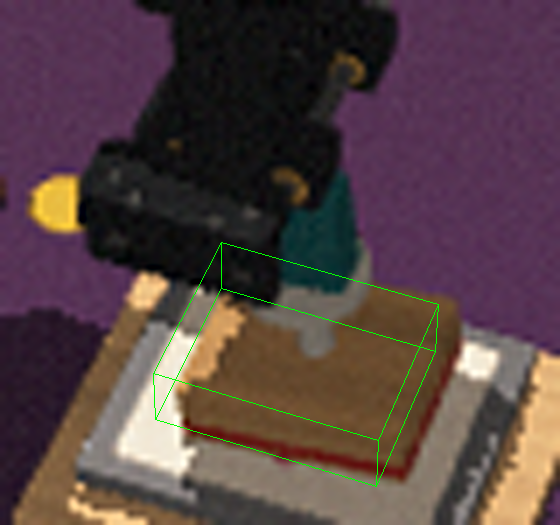

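The block has tilted in the grip, with its right end up (front edge from (187,435) to (405,478) in the crop). I'll fit its offset, height and tilt properly.

```bash
cat > pose.py <<'E'
from fit import *
from scipy.optimize import least_squares
np.set_printoptions(precision=4,suppress=True)
U=np.array([np.cos(-.483),np.sin(-.483),0]);V=np.array([-U[1],U[0],0]);PIN=np.array([.5447,-.1965,0])
def blockpts(a,z,th,lat,L):  # socket mouth at PIN+a*U+lat*V, height z; th>0: +u end up
    e1=np.cos(th)*U+np.sin(th)*np.array([0,0,1.]); e3=-np.sin(th)*U+np.cos(th)*np.array([0,0,1.])
    return [PIN+a*U+lat*V+[0,0,z]+e1*p[0]+V*p[1]+e3*p[2] for p in L]
def solve(L,obs,lat0):
    f=lambda v:np.r_[(np.array([proj("side",q) for q in blockpts(v[0],v[1],v[2],v[3],L)])-obs).ravel(),(v[3]-lat0)/.001]
    r=least_squares(f,[0,.05,0,lat0],x_scale=[.01,.01,.1,.01]); return r.x,np.abs(r.fun[:-1]).max()
E
python3 - <<'E'
from pose import *
S=.045,.035
L=[(-S[0],-S[1],0),(S[0],-S[1],0),(S[0],S[1],.0),(S[0],S[1],.028)]
o=np.array([(187,435),(405,478),(460,345),(460,303)])/7+[250,225]-.5
t=np.array([.5296,-.1891,0])
print("now tcp along/lat",(t-PIN)@U,(t-PIN)@V, solve(L,o,(t-PIN)@V))
t=np.array([.5297,-.1883,0])
o=np.array([(132,288),(325,340),(377,215),(377,187)])/6+[250,230]-.5
print("hover",(t-PIN)@U,(t-PIN)@V, solve(L,o,(t-PIN)@V))
E
```

```text
now tcp along/lat -0.016809486276953996 -0.00045953357319741 (array([ 0.0069,  0.0517,  0.1273, -0.0004]), np.float64(0.7370466692318587))
hover -0.017092476180019245 0.00029539471131914734 (array([-0.0046,  0.0809,  0.0436,  0.0003]), np.float64(1.3062340727093442))
```

The fit agrees with the pin height: the socket is now about 7 mm past the pin and the tilt is about 0.127 rad, caused by friction dragging the underside. I'll lift 9 mm, counter-tilt the tool, move to the other side and slide in +u with a light push, so that the friction moment and the normal-force moment cancel.

>>> {"op": "step_arm", "data": {
  "increments": [
    [[0, 0, -0.005], [0, 0, 0]],
    [[0, 0, -0.009], [0, 0, 0]],
    [[0.004, 0, -0.009], [0, 0.007, 0]],
    [[0.008, 0, -0.009], [0, 0.014, 0]],
    [[0.012, 0, -0.009], [0, 0.02, 0]],
    [[0.012, 0, -0.009], [0, 0.02, 0]],
    [[0.012, 0, -0.009], [0, 0.02, 0]]
  ]
}}

```text
time_s: 12.55
position: [0.5189, -0.1836, 0.1427]
ee_rot: [3.142, -0.126, 2.659]
force: [-0.1, 0.7, -3.1]
finger_gap: 0.022
gripper_force: 30.0
```

```bash
python3 look.py L2 .013 .0853
```

```text
[ 0.5189 -0.1836  0.1428] [-0.1725 -0.0552 -2.9637] [-0.0619 -0.0357  0.0201]
```

View pics/L2o.png

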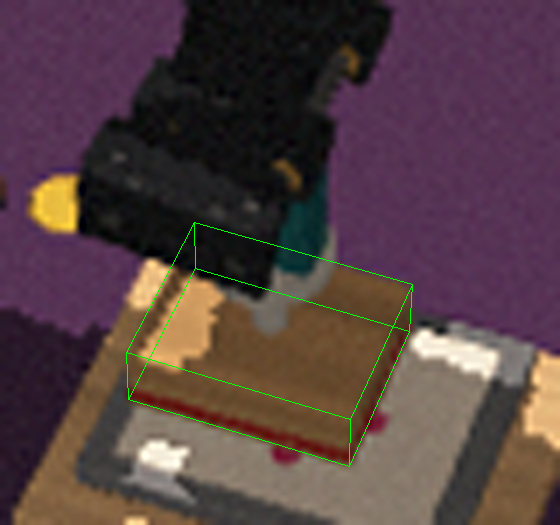

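The overlay matches: the block is level, with the socket 15.8 mm short of the pin and the underside at about 57 mm. I'll lower it onto the pin tip, allowing for the 0.126 rad tool tilt.

>>> {"op": "step_arm", "data": {
  "increments": [
    [[-0.0005, 0, 0.004], [0, 0, 0]],
    [[-0.0008, 0, 0.0064], [0, 0, 0]],
    [[-0.0009, 0, 0.0072], [0, 0, 0]],
    [[-0.0009, 0, 0.0072], [0, 0, 0]]
  ]
}}

```text
time_s: 13.1
position: [0.5191, -0.1837, 0.1361]
ee_rot: [-3.142, -0.126, 2.658]
force: [-1.5, 1.6, 0.0]
finger_gap: 0.022
gripper_force: 30.0
```

>>> {"op": "step_arm", "data": {
  "increments": [
    [[-0.0015, 0, -0.0002], [0, 0, 0]],
    [[-0.003, 0, -0.0004], [0, 0, 0]],
    [[-0.0045, 0, -0.0006], [0, 0, 0]],
    [[-0.006, 0, -0.0008], [0, 0, 0]],
    [[-0.0075, 0, -0.0009], [0, 0, 0]],
    [[-0.009, 0, -0.0011], [0, 0, 0]],
    [[-0.009, 0, -0.0011], [0, 0, 0]]
  ]
}}

```text
time_s: 13.98
position: [0.5273, -0.188, 0.1376]
ee_rot: [-3.141, -0.125, 2.659]
force: [-5.4, 2.8, 12.0]
finger_gap: 0.0216
gripper_force: 30.0
```

>>> {"op": "step_arm", "data": {
  "increments": [
    [[-0.001, 0, -0.0001], [0, 0, 0]],
    [[-0.002, 0, -0.0002], [0, 0, 0]],
    [[-0.003, 0, -0.0003], [0, 0, 0]],
    [[-0.003, 0, -0.0003], [0, 0, 0]]
  ]
}}

```text
time_s: 14.48
position: [0.5303, -0.1895, 0.138]
ee_rot: [-3.141, -0.125, 2.659]
force: [-4.8, 4.1, 14.1]
finger_gap: 0.022
gripper_force: 30.0
```

>>> {"op": "step_arm", "data": {
  "increments": [
    [[0.0003, 0, -0.002], [0, 0, 0]],
    [[0.0003, 0, -0.002], [0, 0, 0]]
  ]
}}

```text
time_s: 14.72
position: [0.5302, -0.1895, 0.1379]
ee_rot: [-3.142, -0.124, 2.658]
force: [-0.7, 0.8, 2.2]
finger_gap: 0.0215
gripper_force: 30.0
```

```bash
python3 look.py L3 .013 .0868
```

```text
[ 0.5302 -0.1896  0.1379] [-0.8188 -0.0225  1.8016] [ 0.0267 -0.0512 -0.0299]
```

View pics/L3o.png

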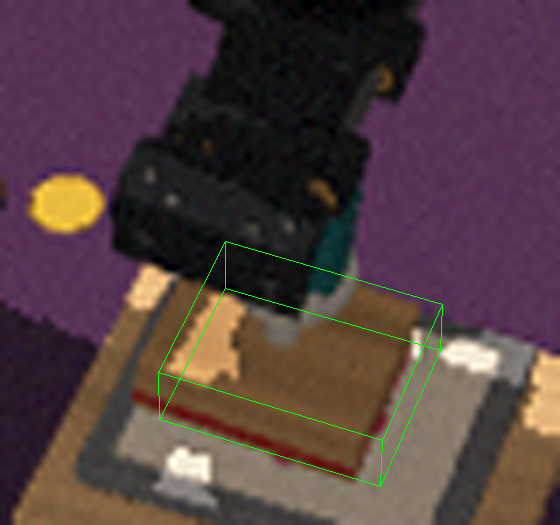

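```bash
python3 - <<'E'
from pose import *
S=.045,.035
L=[(-S[0],-S[1],0),(S[0],-S[1],0),(S[0],S[1],.028)]
for n,o,t in(("L3",[(134,402),(357,476),(420,302)],[.5302,-.1896,0]),("L2",[(130,398),(349,464),(412,283)],[.5189,-.1836,0])):
    t=np.array(t); print(n,(t-PIN)@U,(t-PIN)@V,solve(L,np.array(o)/7+[250,225]-.5,(t-PIN)@V))
E
```

```text
L3 -0.016045903880283246 -0.000623673524137474 (array([-0.0132,  0.0537, -0.0654, -0.0006]), np.float64(0.44006180404090856))
L2 -0.02883987558334342 -0.0005581902339422829 (array([-0.0154,  0.0583,  0.0055, -0.0005]), np.float64(0.18556036291937517))
```

The block pivoted instead of sliding. With the pin on the +u side of the fingers, sliding in +u locks itself, and sliding in −u relieves itself. So I'll go back to the −u slide with a light push, starting slightly counter-tilted.

>>> {"op": "step_arm", "data": {
  "increments": [
    [[0.0005, 0, -0.004], [0, 0, 0]],
    [[0.001, 0, -0.0079], [0, 0, 0]],
    [[-0.011, 0, -0.0094], [0, -0.0025, 0]],
    [[-0.0228, 0, -0.0109], [0, -0.005, 0]],
    [[-0.0228, 0, -0.0109], [0, -0.005, 0]],
    [[-0.0228, 0, -0.0109], [0, -0.005, 0]]
  ]
}}

```text
time_s: 15.52
position: [0.5508, -0.2003, 0.1453]
ee_rot: [3.142, -0.095, 2.658]
force: [-0.1, -0.6, -2.6]
finger_gap: 0.0214
gripper_force: 30.0
```

```bash
cat > auto.py <<'E'
import sys
from pose import *
# silhouette-free: refine tilt/offset from the red band's lower edge line (front face) in the side picture
im=snapshot("side")[:,:,::-1].copy(); cv2.imwrite(f"pics/{sys.argv[1]}s.png",im)
from plant import get_state
st=get_state(); t=st["position"]*[1,1,0]; print("tcp u,v,z",(t-PIN)@U,(t-PIN)@V,st["position"][2],st["ee_rot"],st["force"])
from edge import redmask
m,_=redmask(im,(255,255,75,45)); ys,xs=np.nonzero(m); cols=np.unique(xs); bot=np.array([ys[xs==x].max() for x in cols])
i=bot.argmax(); fr=cols<=cols[i]-1
p=np.polyfit(cols[fr],bot[fr]+.4,1); xl=cols[0]-.5; xr=cols[fr].max()+1.5
up=cols>cols[i]+1
print("front",xl,np.polyval(p,xl),xr,np.polyval(p,xr),"slope",p[0],len(cols))
o=np.array([(xl,np.polyval(p,xl)),(xr,np.polyval(p,xr))])
r=solve([(-.045,-.035,0),(.045,-.035,0)],o,(t-PIN)@V); print("socket u,z,tilt,lat",r,"rel",r[0][0]-(t-PIN)@U,"h",st["position"][2]-r[0][1])
E
python3 auto.py A1
```

```text
tcp u,v,z 0.0070720378619978 -0.0005360355237314998 0.14533342199987123 [ 3.1416 -0.0951  2.6585] [-0.8325 -0.0912 -3.7243]
front 277.5 283.6571428571429 307.5 293.46995073891634 slope 0.32709359605911426 33
socket u,z,tilt,lat (array([ 0.0094,  0.059 , -0.0094, -0.0005]), np.float64(0.9877204547127576)) rel 0.002372441886341471 h 0.08634382737291474
```

>>> {"op": "step_arm", "data": {
  "increments": [
    [[-0.004, 0, -0.0004], [0, 0, 0]],
    [[-0.0045, 0, 0.0046], [0, 0, 0]],
    [[-0.0047, 0, 0.0066], [0, 0, 0]],
    [[-0.0048, 0, 0.0076], [0, 0, 0]],
    [[-0.0048, 0, 0.0076], [0, 0, 0]]
  ]
}}

```text
time_s: 16.2
position: [0.5545, -0.2022, 0.1375]
ee_rot: [3.142, -0.094, 2.658]
force: [-0.6, 0.1, -3.4]
finger_gap: 0.0222
gripper_force: 30.0
```

>>> {"op": "step_arm", "data": {
  "increments": [
    [[-0.0001, 0, 0.0005], [0, 0, 0]],
    [[-0.0001, 0, 0.001], [0, 0, 0]],
    [[-0.0001, 0, 0.0015], [0, 0, 0]],
    [[-0.0001, 0, 0.0015], [0, 0, 0]]
  ]
}}

```text
time_s: 16.7
position: [0.5545, -0.2023, 0.1361]
ee_rot: [-3.142, -0.094, 2.658]
force: [0.4, 0.2, -3.3]
finger_gap: 0.0218
gripper_force: 30.0
```

>>> {"op": "step_arm", "data": {
  "increments": [
    [[-0.0001, 0, 0.0005], [0, 0, 0]],
    [[-0.0001, 0, 0.001], [0, 0, 0]],
    [[-0.0001, 0, 0.001], [0, 0, 0]]
  ]
}}

```text
time_s: 17.08
position: [0.5547, -0.2023, 0.1354]
ee_rot: [-3.142, -0.094, 2.658]
force: [0.6, 0.5, -1.0]
finger_gap: 0.0219
gripper_force: 30.0
```

Light contact at about 2 N. Sliding −u.

>>> {"op": "step_arm", "data": {
  "increments": [
    [[0.0015, 0, 0.0001], [0, 0, 0]],
    [[0.003, 0, 0.0003], [0, 0, 0]],
    [[0.004, 0, 0.0004], [0, 0, 0]],
    [[0.004, 0, 0.0004], [0, 0, 0]]
  ]
}}

```text
time_s: 17.58
position: [0.5514, -0.2007, 0.1356]
ee_rot: [-3.141, -0.093, 2.658]
force: [2.4, -1.1, 0.8]
finger_gap: 0.0218
gripper_force: 30.0
```

>>> {"op": "step_arm", "data": {
  "increments": [
    [[0.0015, 0, 0.0001], [0, 0, 0]],
    [[0.003, 0, 0.0003], [0, 0, 0]],
    [[0.004, 0, 0.0004], [0, 0, 0]],
    [[0.004, 0, 0.0004], [0, 0, 0]]
  ]
}}

```text
time_s: 18.08
position: [0.5479, -0.1989, 0.1357]
ee_rot: [-3.141, -0.093, 2.658]
force: [3.8, -1.9, 5.7]
finger_gap: 0.0218
gripper_force: 30.0
```

>>> {"op": "step_arm", "data": {
  "increments": [
    [[0.0001, 0, -0.0008], [0, 0, 0]],
    [[0.0016, 0, -0.0006], [0, 0, 0]],
    [[0.0031, 0, -0.0005], [0, 0, 0]],
    [[0.0031, 0, -0.0005], [0, 0, 0]]
  ]
}}

```text
time_s: 18.58
position: [0.5446, -0.1971, 0.1358]
ee_rot: [-3.142, -0.094, 2.659]
force: [3.2, -2.1, 3.3]
finger_gap: 0.0221
gripper_force: 30.0
```

>>> {"op": "step_arm", "data": {
  "increments": [
    [[0.001, 0, 0.0001], [0, 0, 0]],
    [[0.002, 0, 0.0002], [0, 0, 0]],
    [[0.003, 0, 0.0003], [0, 0, 0]],
    [[0.003, 0, 0.0003], [0, 0, 0]]
  ]
}}

```text
time_s: 19.08
position: [0.542, -0.1957, 0.1358]
ee_rot: [3.142, -0.094, 2.658]
force: [2.3, -1.7, 3.1]
finger_gap: 0.0218
gripper_force: 30.0
```

```bash
python3 auto.py A2
```

```text
tcp u,v,z -0.0028080974878588716 -0.0005343033646312231 0.1357938200628574 [-3.1416 -0.0944  2.6584] [ 2.9145 -2.0761  3.4542]
front 276.5 285.67285166940326 305.5 294.1331691297207 slope 0.291735084838534 33
socket u,z,tilt,lat (array([ 0.0052,  0.0512,  0.0674, -0.0005]), np.float64(1.380352542971309)) rel 0.007959234185305556 h 0.0846255845075658
```

>>> {"op": "step_arm", "data": {
  "increments": [
    [[0.001, 0, -0.0002], [0, 0, 0]],
    [[0.002, 0, -0.0001], [0, 0, 0]],
    [[0.003, 0, 0], [0, 0, 0]],
    [[0.003, 0, 0], [0, 0, 0]]
  ]
}}

```text
time_s: 19.62
position: [0.538, -0.1935, 0.135]
ee_rot: [3.141, -0.098, 2.659]
force: [-0.3, -0.8, -3.0]
finger_gap: 0.0218
gripper_force: 30.0
```

>>> {"op": "step_arm", "data": {
  "increments": [
    [[0.001, 0, 0.0001], [0, 0, 0]],
    [[0.002, 0, 0.0002], [0, 0, 0]],
    [[0.002, 0, 0.0002], [0, 0, 0]]
  ]
}}

```text
time_s: 20.0
position: [0.5373, -0.1932, 0.1358]
ee_rot: [3.142, -0.095, 2.658]
force: [0.1, 0.3, -3.1]
finger_gap: 0.0218
gripper_force: 30.0
```

>>> {"op": "step_arm", "data": {
  "increments": [
    [[0.001, 0, 0.0001], [0, 0, 0]],
    [[0.002, 0, 0.0002], [0, 0, 0]],
    [[0.002, 0, 0.0002], [0, 0, 0]]
  ]
}}

```text
time_s: 20.38
position: [0.5358, -0.1924, 0.1361]
ee_rot: [3.142, -0.094, 2.658]
force: [-0.2, 0.8, -3.2]
finger_gap: 0.0217
gripper_force: 30.0
```

```bash
python3 auto.py A3; python3 look.py L4 .008 .085
```

```text
tcp u,v,z -0.009702650171560212 -0.0005425855287092812 0.13614421740106053 [-3.1416 -0.0942  2.6585] [ 0.5476  0.6289 -4.0099]
front 273.5 284.5041871921183 303.5 293.5633004926109 slope 0.3019704433497532 33
socket u,z,tilt,lat (array([-0.0019,  0.0518,  0.0299, -0.0005]), np.float64(0.8493313945832597)) rel 0.007848871989937284 h 0.0843420064177117
[ 0.5359 -0.1925  0.1361] [-0.9959  0.7724 -3.1669] [-0.0189 -0.0301 -0.0105]
```

View pics/L4o.png

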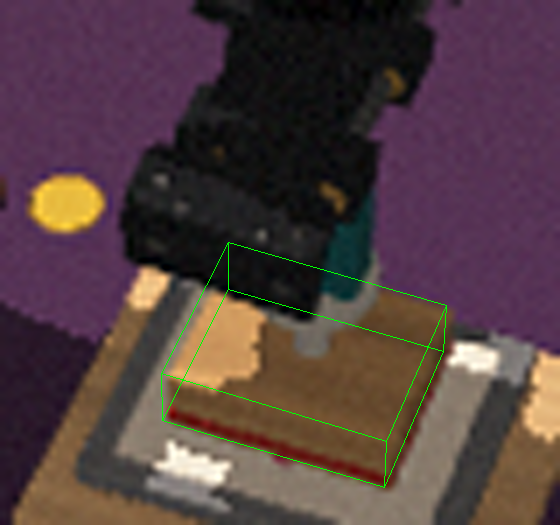

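That was my 11th picture, one over the limit, so I'll use only numbers from here. The overlay puts the socket within about 1–2 mm of the pin and nearly level. Lowering gently.

>>> {"op": "step_arm", "data": {
  "increments": [
    [[-0.0001, 0, 0.001], [0, 0, 0]],
    [[-0.0002, 0, 0.002], [0, 0, 0]],
    [[-0.0002, 0, 0.002], [0, 0, 0]]
  ]
}}

```text
time_s: 20.85
position: [0.5358, -0.1924, 0.1339]
ee_rot: [3.142, -0.094, 2.658]
force: [0.1, -0.3, -2.2]
finger_gap: 0.0217
gripper_force: 30.0
```

>>> {"op": "step_arm", "data": {
  "increments": [
    [[-0.0001, 0, 0.0007], [0, 0, 0]],
    [[-0.0001, 0, 0.0015], [0, 0, 0]],
    [[-0.0001, 0, 0.0015], [0, 0, 0]]
  ]
}}

```text
time_s: 21.22
position: [0.5358, -0.1924, 0.1325]
ee_rot: [3.142, -0.094, 2.658]
force: [0.6, -0.3, -3.0]
finger_gap: 0.0213
gripper_force: 30.0
```

The block is now below pin-tip height with no force, so the socket is on the pin. Lowering to the pad.

>>> {"op": "step_arm", "data": {
  "increments": [
    [[-0.0001, 0, 0.0012], [0, 0, 0]],
    [[-0.0002, 0, 0.0025], [0, 0, 0]],
    [[-0.0003, 0, 0.0037], [0, 0, 0]],
    [[-0.0003, 0, 0.0037], [0, 0, 0]]
  ]
}}

```text
time_s: 21.72
position: [0.5357, -0.1924, 0.1287]
ee_rot: [-3.142, -0.095, 2.658]
force: [-0.6, -0.0, -3.4]
finger_gap: 0.022
gripper_force: 30.0
```

>>> {"op": "step_arm", "data": {
  "increments": [
    [[-0.0001, 0, 0.0012], [0, 0, 0]],
    [[-0.0002, 0, 0.0025], [0, 0, 0]],
    [[-0.0004, 0, 0.0037], [0, 0, 0]],
    [[-0.0004, 0, 0.0037], [0, 0, 0]]
  ]
}}

```text
time_s: 22.22
position: [0.5358, -0.1924, 0.1255]
ee_rot: [-3.142, -0.094, 2.659]
force: [-3.1, 2.0, 3.8]
finger_gap: 0.0216
gripper_force: 30.0
```

>>> {"op": "step_arm", "data": {
  "increments": [
    [[0.0006, 0, 0.0013], [0, 0, 0]],
    [[0.0004, 0, 0.0025], [0, 0, 0]],
    [[0.0003, 0, 0.0036], [0, 0, 0]],
    [[0.0003, 0, 0.0036], [0, 0, 0]]
  ]
}}

```text
time_s: 22.72
position: [0.5355, -0.1922, 0.1219]
ee_rot: [3.142, -0.094, 2.658]
force: [-3.2, 1.7, 5.3]
finger_gap: 0.0215
gripper_force: 30.0
```

>>> {"op": "step_arm", "data": {
  "increments": [
    [[0.0004, 0, 0.001], [0, 0, 0]],
    [[0.0003, 0, 0.002], [0, 0, 0]],
    [[0.0002, 0, 0.003], [0, 0, 0]],
    [[0.0002, 0, 0.003], [0, 0, 0]]
  ]
}}

```text
time_s: 23.22
position: [0.5354, -0.1922, 0.1199]
ee_rot: [-3.142, -0.093, 2.659]
force: [-3.2, 2.6, 11.1]
finger_gap: 0.0218
gripper_force: 30.0
```

>>> {"op": "step_arm", "data": {
  "increments": [
    [[0, 0, 0.001], [0, 0, 0]],
    [[-0.0001, 0, 0.0015], [0, 0, 0]],
    [[-0.0001, 0, 0.0015], [0, 0, 0]],
    [[-0.0001, 0, 0.0015], [0, 0, 0]]
  ]
}}

```text
time_s: 23.72
position: [0.5355, -0.1923, 0.1198]
ee_rot: [-3.141, -0.093, 2.659]
force: [-7.0, 4.7, 18.7]
finger_gap: 0.0218
gripper_force: 30.0
```

```bash
python3 auto.py A4; python3 - <<'E'
from fit import *
im=cv2.imread("pics/A4s.png")
for z in(.04,.034):
    print(z,[np.round(proj("side",q),1).tolist() for q in box(.5447,-.1965,-.483,.15,.12,z,z)[::2]], [np.round(proj("side",q),1).tolist() for q in box(.5447,-.1965,-.483,.09,.07,z,z)[::2]])
E
```

```text
tcp u,v,z -0.010133157873783903 -0.0005326355613237662 0.11984586992907498 [-3.1414 -0.0926  2.6586] [-6.743   4.3646 19.8912]
front 273.5 288.2618226600986 303.5 296.96625615763554 slope 0.29014778325123186 33
socket u,z,tilt,lat (array([-0.0018,  0.0363,  0.0477, -0.0005]), np.float64(0.7041741574905132)) rel 0.008334067646161878 h 0.0835788866883166
0.04 [[259.6, 290.8], [276.1, 259.1], [312.6, 307.3], [326.4, 273.7]] [[273.4, 287.0], [282.8, 268.3], [304.9, 296.6], [313.3, 277.3]]
0.034 [[259.6, 292.2], [276.1, 260.5], [312.5, 308.6], [326.3, 275.1]] [[273.5, 288.4], [282.8, 269.7], [304.8, 298.0], [313.2, 278.7]]
```

>>> {"op": "step_arm", "data": {
  "increments": [
    [[0, 0, 0], [0, 0.0015, 0]],
    [[0, 0, 0], [0, 0.003, 0]],
    [[0, 0, 0], [0, 0.003, 0]],
    [[0, 0, 0], [0, 0.003, 0]]
  ]
}}

```text
time_s: 24.28
position: [0.5356, -0.1923, 0.1199]
ee_rot: [-3.141, -0.111, 2.659]
force: [-6.9, 4.2, 19.9]
finger_gap: 0.0219
gripper_force: 30.0
```

```bash
python3 auto.py A5; python3 - <<'E'
from h import *
s=get_state();print(s["time_s"],s["force"],s["ft_torque"],s["dq"])
E
```

```text
tcp u,v,z -0.010052203594987102 -0.00050128618662457 0.11985505509143546 [-3.1414 -0.1112  2.6586] [-8.2754  4.7671 19.1011]
front 273.5 287.99753694581295 303.5 297.2487684729065 slope 0.3083743842364514 33
socket u,z,tilt,lat (array([-0.0018,  0.0362,  0.0186, -0.0005]), np.float64(0.716782445626734)) rel 0.008271878413104512 h 0.08366211054727421
24.325 [-8.27544731  4.76714783 19.10107178] [0.62905745 1.11419572 0.02567468] [-2.92197792e-04  1.44606969e-04 -2.02198429e-03 -3.17156030e-05
 -1.41650923e-03 -8.48100593e-04]
```

The block is level (slope 0.308; 0.307 expected at 34 mm), centred on the pin, and z stayed constant as the force rose, so the pad is at its stop. Handing in.

```bash
python3 -c "
from plant import *
print(close_job())"
```

```text
the job is handed in; nothing more can be done
None
```

I handed the job in at 24.3 s with the print block on the pin and the pad pressed to its bottom stop at about 22 N, block still gripped; however, a lift error on leaving the rack probably knocked it on the prongs (it slipped in the grip), the socket only dropped on with the third slide, and I viewed 11 pictures where 10 were allowed.

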